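# Put the stain-remover bottles back in their own cups

## Robot

A 6-joint arm with a two-finger parallel gripper is mounted at the origin on the work surface. World frame = base frame: x ahead of the robot, y to its left, z up, the work surface at z = 0. Lengths are in mm, angles in degrees, forces in N, time in s.
With the tool pointing down it reaches from about 350 to 850 mm from the base axis. Payload 8.1 kg.
Tool frame: the origin (TCP) lies at the very end of the fingers, on their centre line; the grasp point (between the pads) lies 19 mm behind it; z points along the fingers, y is the line along which they close (so a half turn about z gives the same grasp; the last joint's range is limited). The gripper opens to 85 mm and grips with 20 to 120 N. Pads are 22 mm wide; open, the fingers measure 114 mm over their backs; the gripper's body (76 mm by 85 mm) begins 54 mm behind the grasp point. The pads swing forward as they close: fully open they stand 13 mm farther back than shut.
Start: joints at [61.341, 7.471, 85.268, -0, 87.261, -4.893], TCP at [241.784, 549.132, 231.292] pointing down, gripper open.
Joint ranges: [-169.43, 169.43], [-51.17, 129.36], [1.28, 143.12], [-76.62, 256.62], [0, 156.53], [-152.29, 152.29]. Speed limits (degrees/s): [136.94, 136.94, 159.86, 180, 180, 180].

## Interface

Orientations are given as [roll, pitch, yaw] about the fixed x, y, z axes, in that order (R = Rz(yaw) Ry(pitch) Rx(roll)).
In Python, from bench import status, viewer, job gives the robot as it stands.
- The arm moves only by the tool arm_command, never from a script. Its argument "targets" is a list that holds one entry, the list of rows, each a list of 7 numbers: the shift along the world's x, y, z in m, then the turn, a rotation vector about the world's x, y, z in rad, then the opening, from -1 (shut) to 1 (fully open). In form: [[[dx, dy, dz, rx, ry, rz, gripper], ...]]. A call has 1 to 10 rows; each row shifts and turns the commanded pose from where the row before left it; what a row does not reach is not made up. A row lasts 1/8 s, in which the tool goes at most 62.5 mm and 10.7 degrees, less where a joint would pass 70% of its speed; a pose out of reach is approached as far as the arm can. A call with a gripper value outside its range is refused whole. The fingers move at their own pace and stop on an object; "force" is the grip in N (left out, the last holds). Time passes only in rows, so rows that do not move let the fingers close. It gives the time, the measured TCP pose, the force, the opening and the grip force at its end, in the units of the state.
- status.sense(): the state, without advancing time (a new reading comes with each control period).
- viewer.snapshot(name): name is "side" or "top"; returns the picture (420x560x3 uint8, red, green, blue); there is no depth.
- viewer.camera_model(name): a dict with "vertical_fov" (degrees; the focal length in pixels is half the picture's height over the tangent of half this angle, whatever the lens; pixels are square), "cx", "cy" (the principal point, pixels), "xyz" and "attitude" of the camera in the world. Camera axes: x right, y down, z forward; pixel columns grow to the right and rows downward; lengths in mm; the calibration is good to about 2 mm. A picture is of the moment at which its call begins. camera_model takes no time and is no camera call.
- job.hand_in(): hands the job in; it is judged then, once.
The state is a dict: "time": time; "joint_pos": joint angles; "qd": joint speeds; "joint_efforts": joint torques, N m; "tool_pos": TCP position; "tcp_rot": TCP orientation; "ft_force": force on the tool from outside, world axes, zero at the start; "wrist_torque": the same for the moment, N m; "finger_gap": finger opening in mm; "grip_force": force on a finger pad.
Only numpy, scipy, OpenCV 4.12 (cv2) and the standard library are available. Lean on these libraries where they do the work, as an engineer would, in place of code of your own. Each camera call takes 0.05 s, during which the arm holds its last target. There are 200 camera calls.

## Task

The four stain-remover bottles in the kit on the laundry counter have been put back in one another's drip cups. Move them so that each bottle stands in the cup of its own colour (red in red, blue in blue, yellow in yellow, green in green), using the empty black cup to park a bottle on the way. Keep the bottles upright, never stand one on the clean counter, and leave the white rinse bottle where it is.

Things in the scene. Friction and masses are not known exactly. Their poses are not given: they have to be found in the camera images.
- bottle_red: loose squeeze bottle of stain remover: white round body 44 mm in diameter and straight-sided from 0 to 87 mm, with a red label sleeve, red screw cap (29 mm wide) and red nozzle; 118 mm tall overall, about 0.1 to 0.2 kg, closed. Origin: centre of its underside, z up the bottle. It starts standing upright in a drip cup of another colour.
- bottle_blue: loose squeeze bottle of stain remover: white round body 44 mm in diameter and straight-sided from 0 to 87 mm, with a blue label sleeve, blue screw cap (29 mm wide) and blue nozzle; 118 mm tall overall, about 0.1 to 0.2 kg, closed. Origin: centre of its underside, z up the bottle. It starts standing upright in a drip cup of another colour.
- bottle_yellow: loose squeeze bottle of stain remover: white round body 44 mm in diameter and straight-sided from 0 to 87 mm, with a yellow label sleeve, yellow screw cap (29 mm wide) and yellow nozzle; 118 mm tall overall, about 0.1 to 0.2 kg, closed. Origin: centre of its underside, z up the bottle. It starts standing upright in a drip cup of another colour.
- bottle_green: loose squeeze bottle of stain remover: white round body 44 mm in diameter and straight-sided from 0 to 87 mm, with a green label sleeve, green screw cap (29 mm wide) and green nozzle; 118 mm tall overall, about 0.1 to 0.2 kg, closed. Origin: centre of its underside, z up the bottle. It starts standing upright in a drip cup of another colour.
- cup_red: red round drip cup, open at the top, fixed to the kit tray: 66 mm outside diameter, 59 mm inside, 18 mm high, floor 4 mm thick. Origin: centre of its underside, 30 mm above the counter (a bottle in it stands 34 mm above the counter). Its x and y axes are the tray's: the places stand in two rows along y, with finger room beside each bottle on its +x and -x sides (see the spare cup).
- cup_blue: blue round drip cup, open at the top, fixed to the kit tray: 66 mm outside diameter, 59 mm inside, 18 mm high, floor 4 mm thick. Origin: centre of its underside, 30 mm above the counter (a bottle in it stands 34 mm above the counter). Its x and y axes are the tray's: the places stand in two rows along y, with finger room beside each bottle on its +x and -x sides (see the spare cup).
- cup_yellow: yellow round drip cup, open at the top, fixed to the kit tray: 66 mm outside diameter, 59 mm inside, 18 mm high, floor 4 mm thick. Origin: centre of its underside, 30 mm above the counter (a bottle in it stands 34 mm above the counter). Its x and y axes are the tray's: the places stand in two rows along y, with finger room beside each bottle on its +x and -x sides (see the spare cup).
- cup_green: green round drip cup, open at the top, fixed to the kit tray: 66 mm outside diameter, 59 mm inside, 18 mm high, floor 4 mm thick. Origin: centre of its underside, 30 mm above the counter (a bottle in it stands 34 mm above the counter). Its x and y axes are the tray's: the places stand in two rows along y, with finger room beside each bottle on its +x and -x sides (see the spare cup).
- cup_spare: black spare drip cup, empty at the start, the only free place; size, origin and axes as the coloured cups. The tray has eight places: two rows of four along the cup's y axis, 70 mm apart (bottles there only 26 mm from one another), the rows 110 mm apart along x (66 mm lane between). Tray rim 10 mm and end handles 35 mm above the tray's floor.
- bottle_rinse: all-white rinse bottle (white cap, no coloured label), shape and size as the coloured bottles, standing loose on the bare tray in one of its eight places. Origin: centre of its underside, 30 mm above the counter. To be left alone. The other two places hold an amber jar and a white tub (at most 60 mm tall); a small brush lies between the rows, 20 mm high.

How it is judged:
By the outcome, as a careful person would: the job done as asked, in the order asked, and still so for the second after the job is handed in, with the robot touching nothing.
It also fails if it takes over 109 s, if anything falls off the work surface, if the arm or the gripper's body presses on something with over 40 N, if the wrist force passes 120 N, or if a joint passes its speed limit or range.

## Working session

There is one attempt and no reset: what is moved stays moved. The work goes in short steps, Python scripts to look and compute and a tool call to move; the robot and the scene stay as the last step left them, time stands still between calls to the robot, and variables do not carry over. Pictures are saved under pics/ and viewed, at most 14 in all, crops included, and the job is handed in when it is done.

Besides the shell and the picture viewer there is one more tool, called after "Request:" by a JSON object that holds its "fn" and its "kwargs". arm_command: Moves the arm, as the interface text tells. Its arguments: {"type":"object","properties":{"targets":{"type":"array"},"force":{"type":"number"}},"required":["targets"]}

```bash
mkdir -p pics; ls; python3 - <<'E'
from bench import status, viewer
import cv2
print(status.sense())
for n in("side","top"):
    print(viewer.camera_model(n)); cv2.imwrite(f"pics/{n}0.png",viewer.snapshot(n)[:,:,::-1])
E
```

```text
pics
{'time': 0.0, 'joint_pos': array([ 6.13417997e+01,  7.51677362e+00,  8.53304759e+01, -1.30937791e-03,
        8.72591014e+01, -4.89305586e+00]), 'qd': array([-0.0186406 ,  0.05099393, -0.04984468,  0.0194494 ,  0.02368671,
        0.01656785]), 'joint_efforts': array([-1.54377653e-03, -5.69429398e+01, -5.00535822e+01, -3.72779768e-04,
        1.56655954e-02,  3.76778485e-05]), 'tool_pos': array([241.51751091, 548.64776038, 230.21557655]), 'tcp_rot': array([-1.79893925e+02, -7.76832035e-03,  1.56234912e+02]), 'ft_force': array([ 0.29737342, -0.55181846, -0.17120074]), 'wrist_torque': array([ 0.00994475, -0.01534001, -0.0074977 ]), 'grip_force': 0.0, 'finger_gap': 85.66805071295181}
{'vertical_fov': 46.44765063515238, 'cx': 278.3888479164606, 'cy': 208.46584656664533, 'xyz': array([ 338.1537442 , -353.91065008,  545.65326486]), 'attitude': array([-137.37471322,   -0.991888  ,  -27.60592091])}
{'vertical_fov': 55.44355439600969, 'cx': 288.58825356362655, 'cy': 212.5656778857048, 'xyz': array([542.29267907,  31.99258594, 733.02899459]), 'attitude': array([-176.77229734,   -1.06952999,  -90.11599235])}
```

View pics/side0.png

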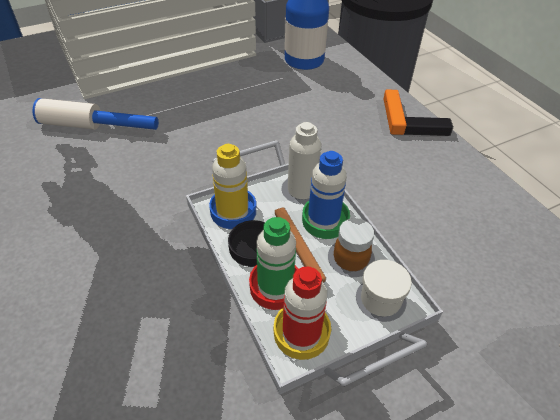

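View pics/top0.png

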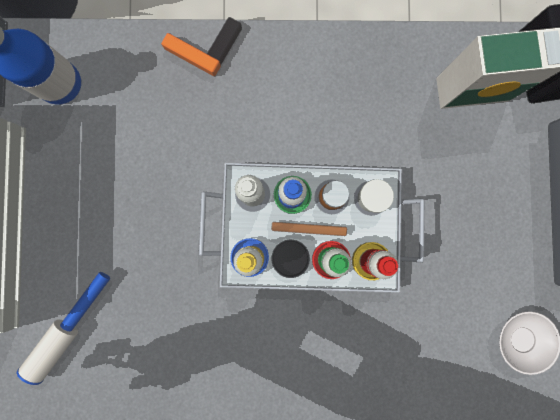

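The pictures show two rows. In the near row (bottom of the top view, left to right): yellow bottle in the blue cup (~246,260), black spare cup (291,258), green bottle in the red cup (~338,263) and red bottle in the yellow cup (~386,265). In the far row: rinse bottle (248,188), blue bottle in the green cup (292,190), jar and tub. Now I'll zoom in for exact points.

```bash
python3 - <<'E'
import cv2
t=cv2.imread("pics/top0.png")[160:300,210:410]; s=cv2.imread("pics/side0.png")[120:390,185:445]
cv2.imwrite("pics/topz.png",cv2.resize(t,None,fx=4,fy=4,interpolation=cv2.INTER_CUBIC))
cv2.imwrite("pics/sidez.png",cv2.resize(s,None,fx=2.2,fy=2.2,interpolation=cv2.INTER_CUBIC))
E
```

```text
(no output)
```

View pics/topz.png

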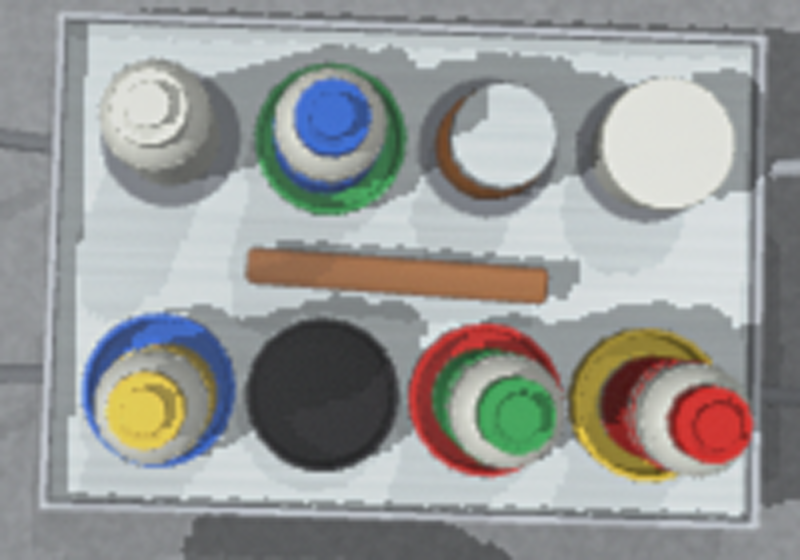

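View pics/sidez.png

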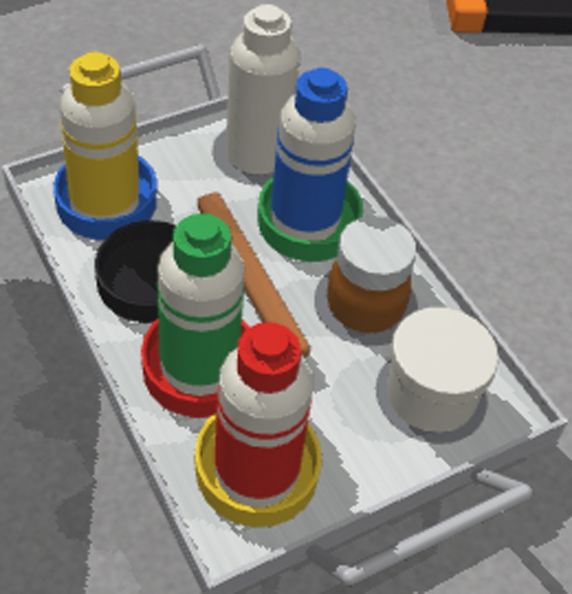

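```bash
cat > h.py <<'E'
import numpy as np
from scipy.spatial.transform import Rotation as R
from scipy.optimize import least_squares
from bench import viewer
C={n:viewer.camera_model(n) for n in("side","top")}
def ray(n,u,v):
    c=C[n]; f=210/np.tan(np.radians(c["vertical_fov"]/2))
    d=np.array([(u-c["cx"])/f,(v-c["cy"])/f,1]); return c["xyz"],R.from_euler("xyz",c["attitude"],degrees=True).apply(d/np.linalg.norm(d))
def tri(pt,ps):
    A=[];b=[];rs=[ray("top",*pt),ray("side",*ps)]
    for o,d in rs:
        P=np.eye(3)-np.outer(d,d);A.append(P);b.append(P@o)
    X=np.linalg.lstsq(np.vstack(A),np.hstack(b),rcond=None)[0]
    return X,[np.linalg.norm(P@X-q) for P,q in zip(A,b)]
def onz(n,uv,z):
    o,d=ray(n,*uv); return o+d*(z-o[2])/d[2]
T=lambda p:(p[0]/4+209.6,p[1]/4+159.6)
S=lambda p:(p[0]/2.2+184.7,p[1]/2.2+119.7)
E
python3 - <<'E'
from h import *
np.set_printoptions(precision=1,suppress=True)
for k,t,s in [("yel",(138,410),(96,61)),("blu",(333,115),(324,77)),("grn",(522,415),(204,228)),("red",(720,425),(270,338)),("rinse",(152,106),(268,14)),
 ("cNL",(43,505),(8,172)),("cNR",(757,522),(210,582)),("cFR",(767,38),(562,422)),("spare_rim",(322,394),(152,262)),("yelcup_rim",(645,404),(258,452))]:
    print(k,*tri(T(t),S(s)))
G={"blue":(159,390),"spare":(322,394),"red":(486,399),"yel":(645,404),"green":(331,139)}
idx={"blue":(0,0),"spare":(0,1),"red":(0,2),"yel":(0,3),"green":(1,1)}
P={k:onz("top",T(v),48) for k,v in G.items()}
def m(p,k):
    r,c=idx[k];a=p[2];return p[:2]+np.array([np.cos(a),np.sin(a)])*110*r-np.array([-np.sin(a),np.cos(a)])*70*c
s=least_squares(lambda p:np.hstack([m(p,k)-P[k][:2] for k in P]),[450,100,0])
print(s.x,np.degrees(s.x[2]),s.fun)
for k in P: print(k,P[k],m(s.x,k))
E
```

```text
yel [504.3  85.2 149.9] [np.float64(1.0699361799224818), np.float64(1.0699361799228608)]
blu [611.3  14.3 151.6] [np.float64(0.8534281185562315), np.float64(0.8534281185552425)]
grn [501.4 -53.7 151.1] [np.float64(0.2559621261022579), np.float64(0.2559621261019815)]
red [ 497.4 -125.3  152.6] [np.float64(0.06515200238826677), np.float64(0.06515200238861095)]
rinse [614.6  81.  147.8] [np.float64(0.3206254266561595), np.float64(0.32062542665531146)]
cNL [456.3 136.4  34.6] [np.float64(1.4491184457662902), np.float64(1.4491184457662707)]
cNR [ 446.7 -170.6   41.3] [np.float64(0.6139467241896652), np.float64(0.6139467241891466)]
cFR [ 657.  -178.9   39.8] [np.float64(0.9065100138250697), np.float64(0.906510013824184)]
spare_rim [503.9  16.2  46.7] [np.float64(1.0295704703317254), np.float64(1.029570470331087)]
yelcup_rim [ 498.7 -122.3   46.1] [np.float64(0.5413972717344111), np.float64(0.5413972717350896)]
[505.2  86.8  -0. ] -1.9308273358695032 [ 0.2  0.6 -0.2  0.1 -0.2  0.2 -0.3 -1.5  0.5  0.5]
blue [505.   86.1  48. ] [505.2  86.8]
spare [503.1  16.7  48. ] [502.9  16.8]
red [500.7 -53.4  48. ] [500.5 -53.1]
yel [ 498.4 -121.6   48. ] [ 498.1 -123.1]
green [612.3  12.6  48. ] [612.8  13.1]
```

Heights agree with the text: bottle tops about 151 mm, cup rims about 47 mm. Tray yaw is −1.9°. The permutation is one 4-cycle, so the order is yellow→spare, blue→blue, green→green, red→red, yellow→yellow.

Request:
{"fn": "arm_command", "kwargs": {"targets": [[[0.008, -0.044, 0, 0, 0, -0.1, 1], [0.008, -0.044, 0, 0, 0, -0.13, 1], [0.008, -0.044, 0, 0, 0, -0.13, 1], [0.008, -0.044, 0, 0, 0, -0.13, 1], [0.008, -0.044, 0, 0, 0, -0.13, 1], [0.025, -0.045, 0, 0, 0, -0.13, 1], [0.025, -0.045, 0, 0, 0, -0.13, 1], [0.025, -0.045, 0, 0, 0, -0.13, 1], [0.025, -0.045, 0, 0, 0, -0.13, 1], [0, 0, 0, 0, 0, -0.049, 1]]], "force": 30}}

```text
time: 1.35
tool_pos: [382.9, 146.0, 231.0]
tcp_rot: [-180.0, 0.1, 87.6]
ft_force: [-0.4, 0.3, 0.4]
finger_gap: 85.1
grip_force: 0.0
```

Request:
{"fn": "arm_command", "kwargs": {"targets": [[[0.041, -0.02, 0, 0, 0, 0.008, 1], [0.041, -0.02, 0, 0, 0, 0, 1], [0.04, -0.02, 0, 0, 0, 0, 1], [0, 0, -0.03, 0, 0, 0, 1], [0, 0, -0.03, 0, 0, 0, 1], [0, 0, 0, 0, 0, 0, 1], [0, 0, 0, 0, 0, 0, 1]]]}}

```text
time: 2.22
tool_pos: [504.1, 89.2, 172.3]
tcp_rot: [180.0, -0.0, 88.6]
ft_force: [-0.0, 0.5, 0.1]
finger_gap: 85.6
grip_force: 0.0
```

```bash
python3 - <<'E'
from bench import viewer
import cv2
cv2.imwrite("pics/s1.png",viewer.snapshot("side")[:,:,::-1])
E
```

```text
(no output)
```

View pics/s1.png

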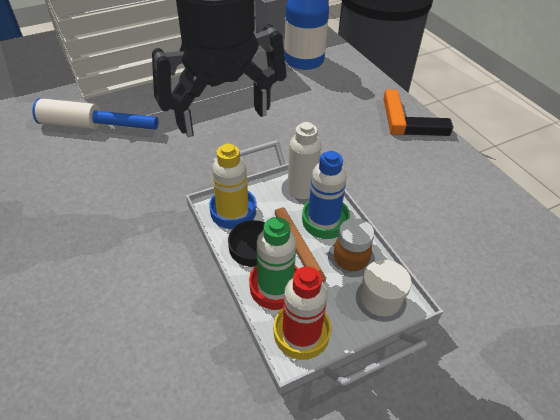

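The side view shows the open fingers (tips at ~(187,135) and (265,113)) straddling the yellow bottle's axis (cap at 228,150). Nothing is in the way, so I descend.

Request:
{"fn": "arm_command", "kwargs": {"targets": [[[0.001, -0.003, -0.025, 0, 0, -0.005, 1], [0, 0, -0.03, 0, 0, 0, 1], [0, 0, -0.02, 0, 0, 0, 1], [0, 0, -0.01, 0, 0, 0, 1], [0, 0, 0, 0, 0, 0, 1], [0, 0, 0, 0, 0, 0, 0.2], [0, 0, 0, 0, 0, 0, -0.2], [0, 0, 0, 0, 0, 0, -0.5], [0, 0, 0, 0, 0, 0, -0.5], [0, 0, 0, 0, 0, 0, -0.5]]], "force": 30}}

```text
time: 3.52
tool_pos: [505.3, 86.2, 87.2]
tcp_rot: [179.9, -0.0, 88.3]
ft_force: [-1.9, 0.4, 6.5]
finger_gap: 43.4
grip_force: 30.6
```

Request:
{"fn": "arm_command", "kwargs": {"targets": [[[0, 0, 0.01, 0, 0, 0, -0.5], [0, 0, 0.02, 0, 0, 0, -0.5], [0, 0, 0.02, 0, 0, 0, -0.5], [0, -0.01, 0, 0, 0, 0, -0.5], [-0.001, -0.02, 0, 0, 0, 0, -0.5], [-0.001, -0.02, 0, 0, 0, 0, -0.5], [0, -0.012, 0, 0, 0, 0, -0.5], [0, -0.007, 0, 0, 0, 0, -0.5], [0, 0, 0, 0, 0, 0, -0.5], [0, 0, 0, 0, 0, 0, -0.5]]]}}

```text
time: 4.78
tool_pos: [502.8, 17.5, 136.3]
tcp_rot: [180.0, -0.0, 88.3]
ft_force: [0.3, -0.7, -1.6]
finger_gap: 43.5
grip_force: 30.8
```

```bash
python3 - <<'E'
from bench import viewer
import cv2
cv2.imwrite("pics/s2.png",cv2.resize(viewer.snapshot("side")[60:360,150:450,::-1],None,fx=2,fy=2))
E
```

```text
(no output)
```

View pics/s2.png

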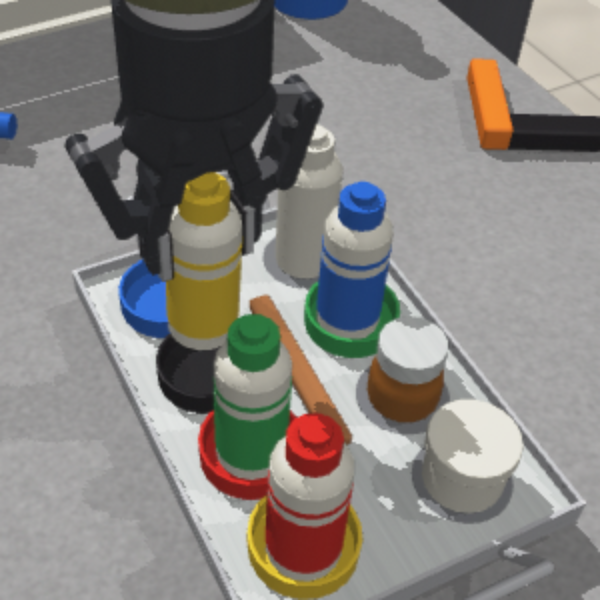

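The yellow bottle hangs upright over the black cup (crop bottle ~(204,260), cup ~(200,370)), held just below its shoulder. I lower and release it.

Request:
{"fn": "arm_command", "kwargs": {"targets": [[[0, 0, -0.02, 0, 0, 0, -0.5], [0, 0, -0.017, 0, 0, 0, -0.5], [0, 0, -0.007, 0, 0, 0, -0.5], [0, 0, -0.004, 0, 0, 0, -0.5], [0, 0, 0, 0, 0, 0, -0.5]]]}}

```text
time: 5.45
tool_pos: [502.8, 17.2, 88.3]
tcp_rot: [-180.0, 0.0, 88.3]
ft_force: [0.1, 0.4, -1.7]
finger_gap: 43.5
grip_force: 30.8
```

Request:
{"fn": "arm_command", "kwargs": {"targets": [[[0, 0, 0, 0, 0, 0, 0.1], [0, 0, 0, 0, 0, 0, 0.3], [0, 0, 0, 0, 0, 0, 0.6], [0, 0, 0, 0, 0, 0, 1], [0, 0, 0, 0, 0, 0, 1], [0, 0, 0.03, 0, 0, 0, 1], [0, 0, 0.05, 0, 0, 0, 1], [0, 0, 0.05, 0, 0, 0, 1], [0, 0, 0.02, 0, 0, 0, 1], [0, 0, 0, 0, 0, 0, 1]]]}}

```text
time: 6.7
tool_pos: [503.7, 17.1, 239.7]
tcp_rot: [179.8, 0.0, 88.3]
ft_force: [-0.3, 0.6, 0.3]
finger_gap: 85.6
grip_force: 0.0
```

Request:
{"fn": "arm_command", "kwargs": {"targets": [[[0.036, -0.001, 0, 0, 0, 0, 1], [0.036, -0.001, 0, 0, 0, 0, 1], [0.026, -0.001, 0, 0, 0, 0, 1], [0.01, 0, -0.04, 0, 0, -0.003, 1], [0, 0, -0.05, 0, 0, 0, 1], [0, 0, -0.03, 0, 0, 0, 1], [0, 0, -0.02, 0, 0, 0, 1], [0, 0, -0.008, 0, 0, 0, 1], [0, 0, 0, 0, 0, 0, 1], [0, 0, 0, 0, 0, 0, 1]]]}}

```text
time: 7.95
tool_pos: [611.9, 14.1, 92.0]
tcp_rot: [179.8, 0.0, 88.1]
ft_force: [-0.5, -0.0, 0.9]
finger_gap: 85.5
grip_force: 0.0
```

Request:
{"fn": "arm_command", "kwargs": {"targets": [[[0, 0, -0.005, 0, 0, 0, 1], [0, 0, 0, 0, 0, 0, 0.2], [0, 0, 0, 0, 0, 0, -0.2], [0, 0, 0, 0, 0, 0, -0.5], [0, 0, 0, 0, 0, 0, -0.5], [0, 0, 0, 0, 0, 0, -0.5]]]}}

```text
time: 8.7
tool_pos: [610.9, 14.1, 85.6]
tcp_rot: [180.0, 0.0, 88.1]
ft_force: [-1.9, 0.8, 3.1]
finger_gap: 43.2
grip_force: 30.8
```

Request:
{"fn": "arm_command", "kwargs": {"targets": [[[0, 0, 0.01, 0, 0, 0, -0.5], [0, 0, 0.02, 0, 0, 0, -0.5], [0, 0, 0.03, 0, 0, 0, -0.5], [0, 0, 0.03, 0, 0, 0, -0.5], [0, 0, 0.03, 0, 0, 0, -0.5], [0, 0, 0.02, 0, 0, 0, -0.5], [0, 0, 0, 0, 0, 0, -0.5]]]}}

```text
time: 9.57
tool_pos: [612.1, 14.0, 228.1]
tcp_rot: [179.7, 0.0, 88.1]
ft_force: [-0.5, -0.9, -2.0]
finger_gap: 43.3
grip_force: 30.9
```

Request:
{"fn": "arm_command", "kwargs": {"targets": [[[-0.014, 0.01, 0, 0, 0, 0, -0.5], [-0.025, 0.017, 0, 0, 0, 0, -0.5], [-0.03, 0.02, 0, 0, 0, 0, -0.5], [-0.025, 0.017, 0, 0, 0, 0, -0.5], [-0.013, 0.009, 0, 0, 0, 0, -0.5], [0, 0, 0, 0, 0, 0, -0.5], [0, 0, -0.03, 0, 0, 0, -0.5], [0, 0, -0.035, 0, 0, 0, -0.5], [0, 0, -0.02, 0, 0, 0, -0.5], [0, 0, 0, 0, 0, 0, -0.5]]]}}

```text
time: 10.82
tool_pos: [502.8, 86.4, 138.0]
tcp_rot: [-179.8, 0.0, 88.1]
ft_force: [-0.4, -0.8, -1.9]
finger_gap: 43.3
grip_force: 31.2
```

```bash
python3 - <<'E'
from bench import viewer
import cv2
cv2.imwrite("pics/s3.png",cv2.resize(viewer.snapshot("side")[60:360,150:450,::-1],None,fx=2,fy=2))
E
```

```text
(no output)
```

View pics/s3.png

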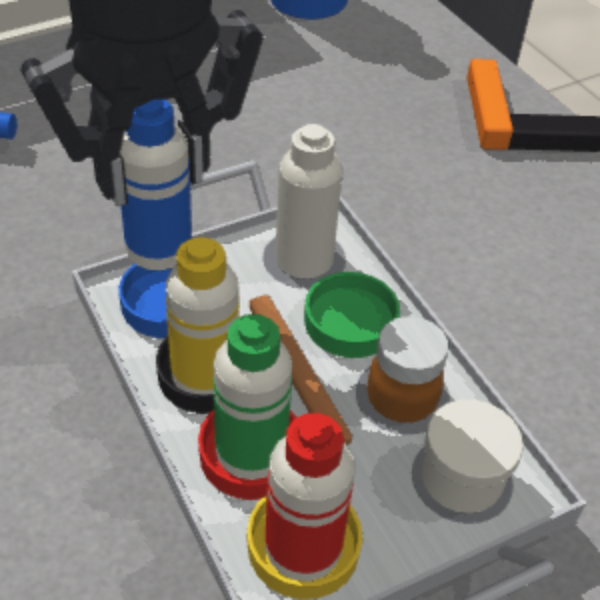

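The yellow bottle stands in the black cup (~(203,330)), the blue bottle hangs over the blue cup (~(156,190) over (157,295)), and the green cup is empty. I nudge x by +2 mm, lower and release.

Request:
{"fn": "arm_command", "kwargs": {"targets": [[[0.002, 0, -0.02, 0, 0, 0, -0.5], [0, 0, -0.02, 0, 0, 0, -0.5], [0, 0, -0.007, 0, 0, 0, -0.5], [0, 0, -0.004, 0, 0, 0, -0.5], [0, 0, 0, 0, 0, 0, -0.5]]]}}

```text
time: 11.5
tool_pos: [506.3, 87.1, 90.0]
tcp_rot: [179.9, -0.0, 88.1]
ft_force: [0.6, 0.1, -1.6]
finger_gap: 43.2
grip_force: 31.2
```

Request:
{"fn": "arm_command", "kwargs": {"targets": [[[0, 0, 0, 0, 0, 0, 0.1], [0, 0, 0, 0, 0, 0, 0.3], [0, 0, 0, 0, 0, 0, 0.6], [0, 0, 0, 0, 0, 0, 1], [0, 0, 0, 0, 0, 0, 1], [0, 0, 0.03, 0, 0, 0, 1], [0, 0, 0.05, 0, 0, 0, 1], [0, 0, 0.05, 0, 0, 0, 1], [0, 0, 0.02, 0, 0, 0, 1], [0, 0, 0, 0, 0, 0, 1]]]}}

```text
time: 12.75
tool_pos: [506.7, 87.2, 240.7]
tcp_rot: [179.8, -0.0, 88.1]
ft_force: [-0.1, 0.2, -0.1]
finger_gap: 85.4
grip_force: 0.0
```

Request:
{"fn": "arm_command", "kwargs": {"targets": [[[-0.002, -0.045, 0, 0, 0, 0, 1], [-0.002, -0.045, 0, 0, 0, 0, 1], [-0.002, -0.04, 0, 0, 0, 0, 1], [0, -0.011, -0.03, 0, 0, 0, 1], [0, 0, -0.05, 0, 0, 0, 1], [0, 0, -0.04, 0, 0, 0, 1], [0, 0, -0.025, 0, 0, 0, 1], [0, 0, -0.007, 0, 0, 0, 1], [0, 0, 0, 0, 0, 0, 1], [0, 0, 0, 0, 0, 0, 1]]]}}

```text
time: 14.0
tool_pos: [500.6, -54.0, 88.4]
tcp_rot: [179.9, 0.0, 88.1]
ft_force: [0.2, -0.4, -0.3]
finger_gap: 85.2
grip_force: 0.0
```

Request:
{"fn": "arm_command", "kwargs": {"targets": [[[0, 0, -0.001, 0, 0, 0, 1], [0, 0, 0, 0, 0, 0, 0.2], [0, 0, 0, 0, 0, 0, -0.2], [0, 0, 0, 0, 0, 0, -0.5], [0, 0, 0, 0, 0, 0, -0.5], [0, 0, 0, 0, 0, 0, -0.5]]]}}

```text
time: 14.75
tool_pos: [500.1, -53.9, 86.7]
tcp_rot: [180.0, 0.0, 88.1]
ft_force: [-0.7, 0.7, 3.9]
finger_gap: 43.6
grip_force: 30.7
```

Request:
{"fn": "arm_command", "kwargs": {"targets": [[[0, 0, 0.01, 0, 0, 0, -0.5], [0, 0, 0.02, 0, 0, 0, -0.5], [0, 0, 0.03, 0, 0, 0, -0.5], [0, 0, 0.03, 0, 0, 0, -0.5], [0, 0, 0.03, 0, 0, 0, -0.5], [0, 0, 0.02, 0, 0, 0, -0.5], [0, 0, 0, 0, 0, 0, -0.5]]]}}

```text
time: 15.62
tool_pos: [500.7, -54.1, 228.0]
tcp_rot: [179.8, 0.0, 88.1]
ft_force: [0.6, 0.1, -1.4]
finger_gap: 43.0
grip_force: 30.8
```

Request:
{"fn": "arm_command", "kwargs": {"targets": [[[0.014, 0.008, 0, 0, 0, 0, -0.5], [0.026, 0.016, 0, 0, 0, 0, -0.5], [0.032, 0.019, 0, 0, 0, 0, -0.5], [0.026, 0.016, 0, 0, 0, 0, -0.5], [0.014, 0.008, 0, 0, 0, 0, -0.5], [0, 0, 0, 0, 0, 0, -0.5], [0, 0, -0.03, 0, 0, 0, -0.5], [0, 0, -0.035, 0, 0, 0, -0.5], [0, 0, -0.025, 0, 0, 0, -0.5], [0, 0, 0, 0, 0, 0, -0.5]]]}}

```text
time: 16.88
tool_pos: [608.9, 13.1, 132.5]
tcp_rot: [-179.6, -0.0, 88.1]
ft_force: [-0.9, 0.5, -1.0]
finger_gap: 43.4
grip_force: 31.0
```

```bash
python3 - <<'E'
from bench import viewer
import cv2
cv2.imwrite("pics/s4.png",cv2.resize(viewer.snapshot("side")[60:360,150:450,::-1],None,fx=2,fy=2))
E
```

```text
(no output)
```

View pics/s4.png

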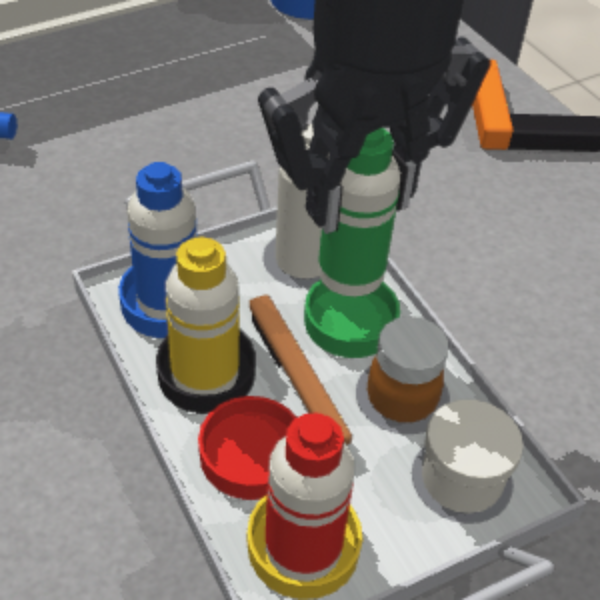

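The blue bottle stands in the blue cup (~(160,240)), the green bottle hangs upright over the green cup (~(358,230)), and the red cup is empty. I lower and release.

Request:
{"fn": "arm_command", "kwargs": {"targets": [[[0.001, 0, -0.02, 0, 0, 0, -0.5], [0, 0, -0.016, 0, 0, 0, -0.5], [0, 0, -0.007, 0, 0, 0, -0.5], [0, 0, -0.002, 0, 0, 0, -0.5], [0, 0, 0, 0, 0, 0, -0.5], [0, 0, 0, 0, 0, 0, -0.5]]]}}

```text
time: 17.68
tool_pos: [613.3, 13.1, 92.0]
tcp_rot: [179.9, 0.0, 88.1]
ft_force: [-0.1, 0.2, -0.5]
finger_gap: 43.2
grip_force: 31.0
```

Request:
{"fn": "arm_command", "kwargs": {"targets": [[[0, 0, -0.004, 0, 0, 0, -0.5], [0, 0, 0, 0, 0, 0, -0.5], [0, 0, 0, 0, 0, 0, 0.1], [0, 0, 0, 0, 0, 0, 0.3], [0, 0, 0, 0, 0, 0, 0.6], [0, 0, 0, 0, 0, 0, 1], [0, 0, 0, 0, 0, 0, 1], [0, 0, 0.04, 0, 0, 0, 1], [0, 0, 0.05, 0, 0, 0, 1], [0, 0, 0.05, 0, 0, 0, 1]]]}}

```text
time: 18.92
tool_pos: [612.5, 13.2, 228.6]
tcp_rot: [-180.0, -0.0, 88.1]
ft_force: [1.1, 0.9, -0.5]
finger_gap: 85.0
grip_force: 0.0
```

Request:
{"fn": "arm_command", "kwargs": {"targets": [[[-0.03, -0.035, 0.005, 0, 0, 0, 1], [-0.035, -0.042, 0, 0, 0, 0, 1], [-0.03, -0.036, 0, 0, 0, 0, 1], [-0.019, -0.024, 0, 0, 0, 0, 1], [0, 0, -0.05, 0, 0, 0, 1], [0, 0, -0.05, 0, 0, 0, 1], [0, 0, -0.03, 0, 0, 0, 1], [0, 0, -0.014, 0, 0, 0, 1], [0, 0, 0, 0, 0, 0, 1], [0, 0, 0, 0, 0, 0, 1]]]}}

```text
time: 20.18
tool_pos: [500.0, -124.3, 90.1]
tcp_rot: [179.9, 0.0, 88.1]
ft_force: [0.3, 0.2, -0.3]
finger_gap: 85.3
grip_force: 0.0
```

Request:
{"fn": "arm_command", "kwargs": {"targets": [[[-0.002, 0, -0.003, 0, 0, 0, 1], [0, 0, 0, 0, 0, 0, 0.2], [0, 0, 0, 0, 0, 0, -0.2], [0, 0, 0, 0, 0, 0, -0.5], [0, 0, 0, 0, 0, 0, -0.5], [0, 0, 0, 0, 0, 0, -0.5]]]}}

```text
time: 20.92
tool_pos: [496.9, -124.0, 85.6]
tcp_rot: [180.0, 0.0, 88.1]
ft_force: [-1.7, 0.4, 5.1]
finger_gap: 43.3
grip_force: 30.6
```

Request:
{"fn": "arm_command", "kwargs": {"targets": [[[0, 0, 0.01, 0, 0, 0, -0.5], [0, 0, 0.02, 0, 0, 0, -0.5], [0, 0, 0.02, 0, 0, 0, -0.5], [0, 0.01, 0, 0, 0, 0, -0.5], [0.001, 0.02, 0, 0, 0, 0, -0.5], [0.001, 0.02, 0, 0, 0, 0, -0.5], [0, 0.014, 0, 0, 0, 0, -0.5], [0, 0.007, 0, 0, 0, 0, -0.5], [0, 0, 0, 0, 0, 0, -0.5], [0, 0, 0, 0, 0, 0, -0.5]]]}}

```text
time: 22.18
tool_pos: [498.8, -53.3, 135.3]
tcp_rot: [180.0, 0.0, 88.1]
ft_force: [-0.3, -0.6, -1.8]
finger_gap: 43.2
grip_force: 30.8
```

```bash
python3 - <<'E'
from bench import viewer
import cv2
cv2.imwrite("pics/s5.png",cv2.resize(viewer.snapshot("side")[60:360,150:450,::-1],None,fx=2,fy=2))
E
```

```text
(no output)
```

View pics/s5.png

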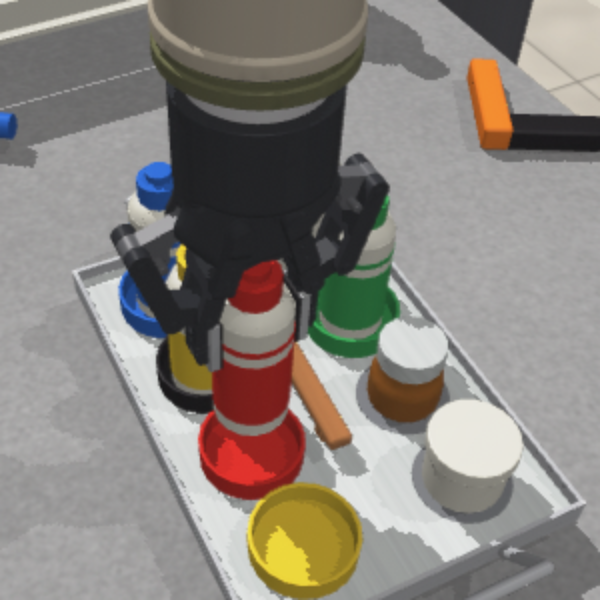

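The red bottle hangs over the red cup (~(255,370) over (252,445)), the green bottle stands in the green cup and the yellow cup is empty. I lower and release.

Request:
{"fn": "arm_command", "kwargs": {"targets": [[[0.001, 0.001, -0.02, 0, 0, 0, -0.5], [0, 0, -0.017, 0, 0, 0, -0.5], [0, 0, -0.008, 0, 0, 0, -0.5], [0, 0, -0.003, 0, 0, 0, -0.5], [0, 0, 0, 0, 0, 0, -0.5], [0, 0, 0, 0, 0, 0, -0.5]]]}}

```text
time: 22.98
tool_pos: [500.3, -52.0, 88.0]
tcp_rot: [179.9, 0.0, 88.1]
ft_force: [1.0, 0.3, -2.0]
finger_gap: 43.5
grip_force: 30.9
```

Request:
{"fn": "arm_command", "kwargs": {"targets": [[[0, 0, 0, 0, 0, 0, 0.1], [0, 0, 0, 0, 0, 0, 0.3], [0, 0, 0, 0, 0, 0, 0.6], [0, 0, 0, 0, 0, 0, 1], [0, 0, 0, 0, 0, 0, 1], [0, 0, 0.03, 0, 0, 0, 1], [0, 0, 0.05, 0, 0, 0, 1], [0, 0, 0.05, 0, 0, 0, 1], [0, 0, 0.02, 0, 0, 0, 1], [0, 0, 0, 0, 0, 0, 1]]]}}

```text
time: 24.22
tool_pos: [500.7, -52.1, 238.7]
tcp_rot: [179.8, 0.0, 88.1]
ft_force: [0.4, -0.7, -0.4]
finger_gap: 85.4
grip_force: 0.0
```

Request:
{"fn": "arm_command", "kwargs": {"targets": [[[0.001, 0.023, 0, 0, 0, 0, 1], [0.001, 0.03, 0, 0, 0, 0, 1], [0, 0.016, 0, 0, 0, 0, 1], [0, 0, -0.03, 0, 0, 0, 1], [0, 0, -0.05, 0, 0, 0, 1], [0, 0, -0.04, 0, 0, 0, 1], [0, 0, -0.023, 0, 0, 0, 1], [0, 0, -0.008, 0, 0, 0, 1], [0, 0, 0, 0, 0, 0, 1], [0, 0, 0, 0, 0, 0, 1]]]}}

```text
time: 25.48
tool_pos: [502.7, 17.0, 87.5]
tcp_rot: [179.9, 0.0, 88.1]
ft_force: [0.9, -0.1, -0.2]
finger_gap: 85.1
grip_force: 0.0
```

Request:
{"fn": "arm_command", "kwargs": {"targets": [[[0, 0, 0, 0, 0, 0, 1], [0, 0, 0, 0, 0, 0, 0.2], [0, 0, 0, 0, 0, 0, -0.2], [0, 0, 0, 0, 0, 0, -0.5], [0, 0, 0, 0, 0, 0, -0.5], [0, 0, 0, 0, 0, 0, -0.5]]]}}

```text
time: 26.22
tool_pos: [501.8, 17.1, 86.5]
tcp_rot: [180.0, -0.0, 88.1]
ft_force: [-3.2, 0.5, 5.0]
finger_gap: 43.4
grip_force: 30.5
```

Request:
{"fn": "arm_command", "kwargs": {"targets": [[[0, 0, 0.01, 0, 0, 0, -0.5], [0, 0, 0.02, 0, 0, 0, -0.5], [0, 0, 0.03, 0, 0, 0, -0.5], [0, 0, 0.03, 0, 0, 0, -0.5], [0, 0, 0.03, 0, 0, 0, -0.5], [0, 0, 0.03, 0, 0, 0, -0.5], [0, 0, 0, 0, 0, 0, -0.5]]]}}

```text
time: 27.1
tool_pos: [503.4, 17.0, 239.4]
tcp_rot: [179.7, 0.0, 88.1]
ft_force: [0.9, 0.1, -1.9]
finger_gap: 43.2
grip_force: 30.8
```

Request:
{"fn": "arm_command", "kwargs": {"targets": [[[-0.001, -0.017, 0, 0, 0, 0, -0.5], [-0.001, -0.032, 0, 0, 0, 0, -0.5], [-0.001, -0.035, 0, 0, 0, 0, -0.5], [-0.001, -0.032, 0, 0, 0, 0, -0.5], [-0.001, -0.018, 0, 0, 0, 0, -0.5], [0, -0.005, 0, 0, 0, 0, -0.5], [0, 0, -0.035, 0, 0, 0, -0.5], [0, 0, -0.04, 0, 0, 0, -0.5], [0, 0, -0.025, 0, 0, 0, -0.5], [0, 0, 0, 0, 0, 0, -0.5]]]}}

```text
time: 28.35
tool_pos: [494.8, -120.4, 133.6]
tcp_rot: [-179.7, -0.1, 88.2]
ft_force: [-0.4, -0.7, -2.1]
finger_gap: 43.4
grip_force: 30.9
```

```bash
python3 - <<'E'
from bench import viewer
import cv2
cv2.imwrite("pics/s6.png",cv2.resize(viewer.snapshot("side")[60:360,150:450,::-1],None,fx=2,fy=2))
E
```

```text
(no output)
```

View pics/s6.png

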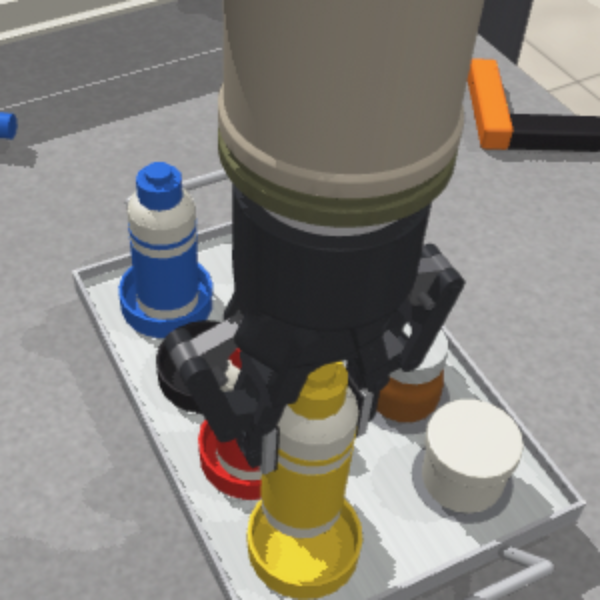

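The yellow bottle hangs over the yellow cup (~(308,450) over (305,540)), and the red bottle stands in the red cup behind it. I lower in two steps so the arm settles first.

Request:
{"fn": "arm_command", "kwargs": {"targets": [[[0.001, -0.001, -0.02, 0, 0, 0, -0.5], [0, 0, -0.012, 0, 0, 0, -0.5], [0, 0, -0.005, 0, 0, 0, -0.5], [0, 0, 0, 0, 0, 0, -0.5], [0, 0, 0, 0, 0, 0, -0.5]]]}}

```text
time: 29.02
tool_pos: [498.3, -123.0, 100.1]
tcp_rot: [179.9, 0.0, 88.1]
ft_force: [-0.8, 0.1, -2.8]
finger_gap: 43.3
grip_force: 31.0
```

Request:
{"fn": "arm_command", "kwargs": {"targets": [[[0, 0, -0.008, 0, 0, 0, -0.5], [0, 0, -0.004, 0, 0, 0, -0.5], [0, 0, 0, 0, 0, 0, -0.5], [0, 0, 0, 0, 0, 0, -0.5]]]}}

```text
time: 29.52
tool_pos: [497.8, -122.9, 87.2]
tcp_rot: [-180.0, -0.0, 88.1]
ft_force: [0.4, 0.5, -1.6]
finger_gap: 43.7
grip_force: 30.7
```

Request:
{"fn": "arm_command", "kwargs": {"targets": [[[0, 0, 0, 0, 0, 0, 0.1], [0, 0, 0, 0, 0, 0, 0.3], [0, 0, 0, 0, 0, 0, 0.6], [0, 0, 0, 0, 0, 0, 1], [0, 0, 0, 0, 0, 0, 1], [0, 0, 0.03, 0, 0, 0, 1], [0, 0, 0.05, 0, 0, 0, 1], [0, 0, 0.05, 0, 0, 0, 1], [0, 0, 0.02, 0, 0, 0, 1], [0, 0, 0, 0, 0, 0, 1]]]}}

```text
time: 30.78
tool_pos: [498.7, -123.2, 238.8]
tcp_rot: [179.8, 0.1, 88.1]
ft_force: [1.4, -0.2, -0.1]
finger_gap: 85.0
grip_force: 0.0
```

Request:
{"fn": "arm_command", "kwargs": {"targets": [[[-0.02, -0.04, 0, 0, 0, 0, 1], [-0.02, -0.05, 0, 0, 0, 0, 1], [-0.02, -0.05, 0, 0, 0, 0, 1], [-0.02, -0.05, 0, 0, 0, 0, 1], [-0.02, -0.04, 0, 0, 0, 0, 1], [0, 0, 0, 0, 0, 0, 1], [0, 0, 0, 0, 0, 0, 1]]]}}

```text
time: 31.65
tool_pos: [397.3, -351.9, 235.2]
tcp_rot: [-179.9, -0.2, 88.1]
ft_force: [-0.4, 0.6, 0.2]
finger_gap: 85.4
grip_force: 0.0
```

```bash
python3 - <<'E'
from bench import viewer
import cv2
a=cv2.resize(viewer.snapshot("side")[100:400,180:450,::-1],(495,550)); b=cv2.resize(viewer.snapshot("top")[150:300,215:410,::-1],(300,231))
import numpy as np
c=np.zeros((550,795,3),np.uint8);c[:,:495]=a;c[:231,495:]=b;cv2.imwrite("pics/end.png",c)
E
```

```text
(no output)
```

View pics/end.png

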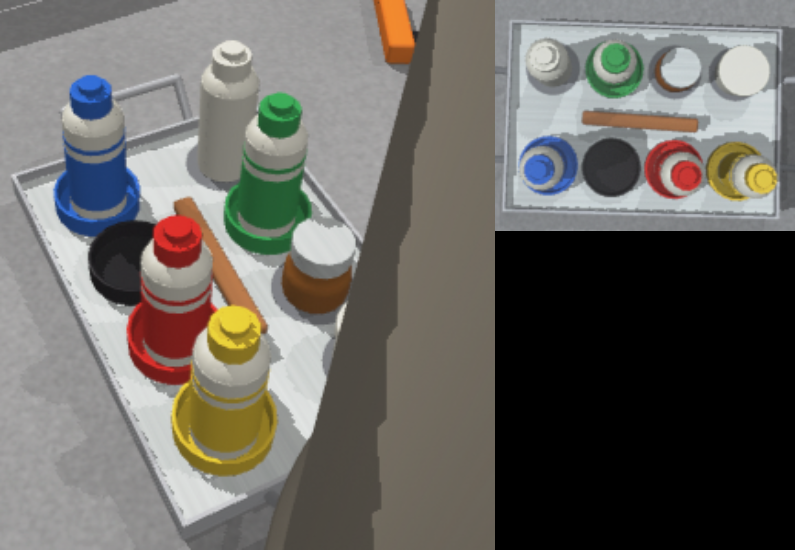

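All four bottles stand upright in the cups of their own colour (blue (90,150), green (275,175), red (177,300), yellow (230,390)). The spare cup is empty, the rinse bottle is where it was, and the arm is clear of the tray.

```bash
python3 -c "
from bench import job
print(job.hand_in())"
```

```text
the job is handed in; nothing more can be done
None
```

The job is done and handed in at about 32 s: all four bottles stand upright in the cups of their own colour, the spare cup is empty and the rinse bottle was not touched.

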